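# Set up the row-boring jig: work flush to the fence, large index wheel held home

## Task

Set up the row-boring jig: lay the beech block on the jig's carriage with its long side flush along the fence, not sticking out past either end of the fence, and let go of it. Then take the larger of the two toothed index wheels by its hub, hub upward, turn it until its bore meshes with the ribbed spindle, slide it on and push it fully home against the spring. Finish still holding the wheel pressed home, so that a workmate can fit the retaining ring, with the block still flush; leave the smaller wheel where it lies.

Things in the scene. Friction and masses are not known exactly. Their poses are not given: they have to be found in the camera images.
- work_block: beech block 36 x 222 x 58 mm (its x, y, z), 0.42 kg, loose on the bench at the left, long axis roughly pointing away from the robot; origin at the centre of its underside, z up, 58 mm tall as it lies and as it shall stand. Grip it across its 36 mm (x) within the top 25 mm, above the fence's height. Either end may go first.
- jig: fixed jig: plywood base 200 x 350 x 15 mm; origin at the centre of its underside, y along the fence, z up. At left (+y) an aluminium carriage table, top 27 mm high, 93 x 240 mm, with a fence along its far side; behind the fence a lead screw, 41 mm high. At right a grey housing with the upright spindle at x 60, y -130 mm; a pawl post 57 mm high stands at x -10, y -150 mm.
- fence_mid (a point): middle of the foot of the fence's face, on the carriage table (jig x 30, y 50, z 27 mm); axes as the jig's. Fence 240 mm long, 18 thick, 28 high above the table; its face looks to the jig's -x. A flush block has its origin 18 mm from here in -x, at this height, its y parallel to the jig's, and overhangs nothing if within 9 mm in y.
- large_wheel: larger steel index wheel, loose at the right, 0.3 kg: toothed plate 76 mm across (20 teeth), 12 mm thick, lying flat; hub above it 40 mm in diameter, its top 40 mm above the underside, with two flats 42 mm apart facing +y and -y: grip there, fingertips just above the plate. Origin at the centre of the underside, z up. Bore 20 mm, with four 8 mm slots along its x and y, 30 mm tip to tip.
- small_wheel: the smaller index wheel, not wanted: 60 mm across (15 teeth), else the same hub, bore, height and axes. Loose at the right; the two wheels may have changed places.
- spindle: upright steel spindle of the jig: 17 mm core, four ribs 6 mm wide along its x and y, 28 mm over the rib tips; ends tapered over the top few mm. Origin on its axis level with the housing's round boss, 56 mm above the bench; z up. Stiff to turn (0.3 N m). It meshes with a wheel at the same angle or any quarter turn from it, with 1 mm (some 0.09 rad) of play each way.
- spindle_end (a point): upper end of the spindle on its axis, 48 mm above the boss, 104 mm above the bench. When the wheel is fully home (underside on the boss) it stands 8 mm above the hub.
- collar (a joint): travel of the sprung collar (41 mm diameter) round the spindle's foot, m: 0 = up, its top 8 mm above the boss; 0.008 = fully down, flush with the boss. The wheel's underside pushes it: 7 N to start, 12.6 N fully down, then a solid stop. It lifts a released wheel again.

How it is judged:
On the way, in this order (a step that is already met when the one before it is completed fails the run):
1. the block lies on the carriage, flush along the fence and within its length, and has been let go, the wheel not yet on the spindle (x of work_block in the frame of fence_mid between -0.0205 and -0.0155 m and y of work_block in the frame of fence_mid between -0.015 and 0.015 m and z of work_block in the frame of fence_mid below 0.003 m and angle between work_block's own z axis and vertical below 0.05 rad and angle between the y axis of work_block and the y axis of jig, either way round below 0.025 rad and contact force between the fingers and work_block below 0.2 N and horizontal distance between large_wheel and spindle above 0.05 m), for 0.3 s.
2. the large wheel has meshed and slid down the spindle on to the sprung collar (horizontal distance between large_wheel and spindle below 0.003 m and z of large_wheel in the frame of spindle below 0.012 m and angle between large_wheel's own z axis and vertical below 0.08 rad), for 0.1 s.
At the end, for the whole second after the job is handed in: Block on the carriage, within 2.5 mm and 0.025 rad of flush with the fence, overhanging its ends by at most 6 mm, let go. Large wheel on the spindle, hub up, underside within 2.5 mm of the boss, spring collar down at least 5.5 of 8 mm, gripper still holding it down (over 2 N) (x of work_block in the frame of fence_mid between -0.0205 and -0.0155 m and y of work_block in the frame of fence_mid between -0.015 and 0.015 m and z of work_block in the frame of fence_mid below 0.003 m and angle between work_block's own z axis and vertical below 0.05 rad and angle between the y axis of work_block and the y axis of jig, either way round below 0.025 rad and horizontal distance between large_wheel and spindle below 0.003 m and z of large_wheel in the frame of spindle below 0.0025 m and angle between large_wheel's own z axis and vertical below 0.06 rad and z of spindle_end in the frame of large_wheel above 0.04 m and value of joint collar above 0.0055 m and contact force between the fingers and large_wheel above 2 N and contact force between the fingers and work_block below 0.2 N); the arm keeps its last pose, push and grip.
It fails at once if the smaller wheel is moved more than 30 mm (distance of small_wheel from where it was at the start of the episode above 0.03 m).
It also fails if it takes over 54 s, if anything falls off the work surface, if the arm or the gripper's body presses on something with over 40 N, if the wrist force passes 120 N, or if a joint passes its speed limit or range.

## Robot

A 6-joint arm with a two-finger parallel gripper is mounted at the origin on a cart in front of the work surface, level with it; the furniture and walls round the work are solid. World frame = base frame: x ahead of the robot, y to its left, z up, the work surface at z = 0. Lengths are in m, angles in rad, forces in N, time in s.
With the tool pointing down it reaches from about 0.375 to 0.9 m from the base axis. Payload 3.1 kg.
Tool frame: the origin (TCP) lies midway between the tips of the shut fingers; the grasp point (between the pads) lies 19 mm behind it (manip.tcp_to_grasp is the distance from the TCP to the grasp point, in m); z points along the fingers, y is the line along which they close (so a half turn about z gives the same grasp; the last joint's range is limited). The gripper opens to 85 mm and grips with 20 to 120 N. Pads are 22 mm wide; open, the fingers measure 114 mm over their backs; the gripper's body (76 mm by 85 mm) begins 54 mm behind the grasp point. The pads swing forward as they close: fully open they stand 13 mm farther back than shut.
Start: joints at [0.923, 0.527, 1.433, -0, 1.181, -0.178], TCP at [0.282, 0.558, 0.231] pointing down, gripper open.
Joint ranges: [-3.08, 3.08], [-0.75, 2.2], [0.22, 2.44], [-1.43, 4.57], [0, 2.65], [-2.85, 2.85]. Speed limits (rad/s): [2.79, 2.79, 3.14, 3.14, 3.14, 3.14].

## Interface

Orientations are given as a unit quaternion [x, y, z, w].
In Python, from station import manip gives the robot as it stands. The module is installed in compiled form; this text tells all that it offers.
- The arm moves only by the shell command python3 -m crank 'ROWS' [OPENING] [FORCE]. ROWS is JSON, a list of rows, each a list of 2 entries, a list of its own where there are three numbers: the shift along the tool's x, y, z in cm, then the turn about the tool's z in degrees. In form: [[[x, y, z], spin], ...]. A call has 1 to 10 rows; each row is the pose to reach, as a shift and turn from the pose commanded when the call began, along the tool's axes at that moment; what a row does not reach only later rows make up. A row lasts 1/10 s, in which the tool goes at most 50 mm and 8.59 degrees, less where a joint would pass 70% of its speed; a pose out of reach is approached as far as the arm can. A call with a gripper value outside its range is refused whole. OPENING is the finger opening in cm, from 0 to 8.54, set as the call begins (- or left out, the last holds). The fingers move at their own pace and stop on an object; FORCE is the grip in N (left out, the last holds). Time passes only in rows, so rows that repeat a pose let the fingers close. It gives the time, the measured TCP pose, the force and the opening at its end, in the units of the state.
- manip.sense(): the state, without advancing time (a new reading comes with each control period).
- manip.snapshot(name): name is "side" or "top" or "wrist"; returns the picture (400x640x3 uint8, red, green, blue); there is no depth.
- manip.camera_params(name): a dict with "fx", "fy", "cx", "cy" (pixels), "pose" (4x4, takes a point from camera to world coordinates). Camera axes: x right, y up, looking along -z (the intrinsics and any distortion apply to the point x, -y, -z); pixel columns grow to the right and rows downward; lengths in m; the calibration is good to about 2 mm. A picture is of the moment at which its call begins: read the wrist's pose just before it. camera_params takes no time and is no camera call; for the wrist camera it gives the pose at the moment of the call.
- manip.sign_off(): hands the job in, once; it reports no verdict.
The state is a dict: "t": time; "q": joint angles; "qd": joint speeds; "tau": joint torques, N m; "tcp_pos": TCP position; "tool_rot": TCP orientation; "force": force on the tool from outside, world axes, zero at the start; "ft_torque": the same for the moment, N m; "finger_gap": opening from 0.0 (shut) to 1.0 (fully open).
Only numpy, scipy, OpenCV 4.12 (cv2) and the standard library are available. Lean on these libraries where they do the work, as an engineer would, in place of code of your own. Each camera call takes 0.05 s, during which the arm holds its last target. There are 200 camera calls.

## Working session

There is one attempt and no reset: what is moved stays moved. The work goes in short steps, Python scripts to look and compute and a shell command to move; the robot and the scene stay as the last step left them, time stands still between calls to the robot, and variables do not carry over. Pictures are saved under pics/ and viewed, on a budget of 10 in all, crops included, one or two more only if the job needs it, and the job is handed in when it is done.

```bash
mkdir -p pics; cat > h.py <<'E'
import numpy as np, cv2
from station import manip
from scipy.spatial.transform import Rotation as R
def shot(n,f,crop=None,s=1):
    c=manip.camera_params(n); im=manip.snapshot(n)[:,:,::-1]; np.save('pics/'+f+'.npy',im)
    cv2.imwrite('pics/'+f+'_full.png',im)
    if crop: x0,y0,x1,y1=crop; im=im[y0:y1,x0:x1]
    cv2.imwrite('pics/'+f+'.png',cv2.resize(im,None,fx=s,fy=s,interpolation=cv2.INTER_CUBIC)); 
    np.save('pics/'+f+'_cam.npy',c,allow_pickle=True); return c
def w(c,u,v,z):
    d=np.array([(u-c['cx'])/c['fx'],-(v-c['cy'])/c['fy'],-1.]); P=np.array(c['pose']); d=P[:3,:3]@d; o=P[:3,3]
    return o+d*(z-o[2])/d[2]
def px(c,p):
    P=np.array(c['pose']); q=P[:3,:3].T@(np.array(p)-P[:3,3]); return np.array([c['cx']-c['fx']*q[0]/q[2],c['cy']+c['fy']*q[1]/q[2]])
def cam(f): return np.load('pics/'+f+'_cam.npy',allow_pickle=True).item()
def totool(p):  # world target TCP -> tool shift cm
    s=manip.sense(); r=R.from_quat(s['tool_rot']); return r.inv().apply(np.array(p)-s['tcp_pos'])*100
E
python3 -c "
from h import *
c=shot('top','top0',s=1.25);print(c)
s=manip.sense();print(s);print(R.from_quat(s['tool_rot']).as_matrix().round(3))"
```

```text
{'fx': 404.5173206010801, 'fy': 404.5173206010801, 'cx': 324.22565535472575, 'cy': 194.13418460752686, 'pose': array([[ 0.00573696,  0.9977705 , -0.06649151,  0.44747764],
       [-0.99994949,  0.00627279,  0.00785258,  0.01220766],
       [ 0.00825216,  0.0664431 ,  0.99775609,  1.11186248],
       [ 0.        ,  0.        ,  0.        ,  1.        ]])}
{'t': 0.05, 'q': array([ 9.23507602e-01,  5.28438316e-01,  1.43387001e+00, -8.89692816e-06,
        1.18141457e+00, -1.78534167e-01]), 'qd': array([ 0.00068178,  0.00031747, -0.00070476, -0.00038344, -0.00193166,
        0.00047769]), 'tau': array([ 5.16745204e-04, -4.43679571e+01, -1.78783447e+01, -3.13071450e-04,
        3.77571909e-03, -1.48390953e-06]), 'tcp_pos': array([0.28192445, 0.55701567, 0.23036101]), 'tool_rot': array([ 2.32235557e-01,  9.72658990e-01, -9.77251017e-04, -4.23639650e-04]), 'force': array([ 1.0107877 ,  0.44112608, -0.09017316]), 'ft_torque': array([ 0.0150355 , -0.06101004,  0.04023973]), 'finger_gap': 0.9953669723760022}
[[-0.892  0.452 -0.001]
 [ 0.452  0.892 -0.002]
 [ 0.    -0.002 -1.   ]]
```

View pics/top0.png

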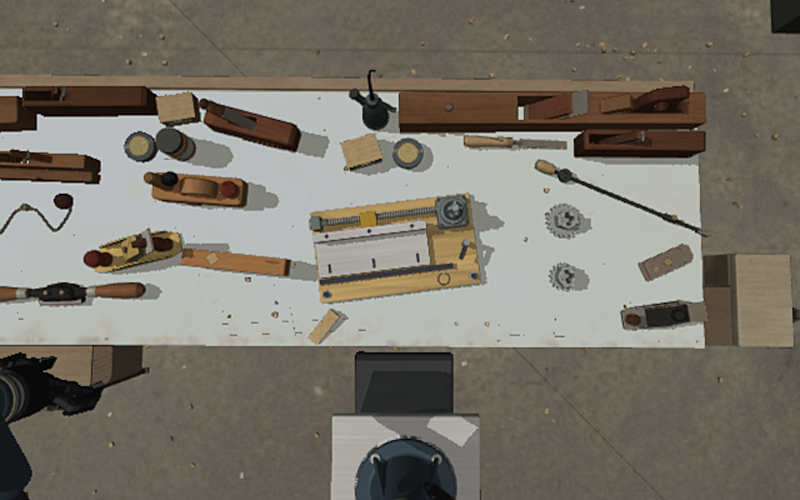

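The top view shows the jig around (395,250). The wheels are at (563,220), which is larger, and (563,276). The likely block spans (182–290, 250–275). I'll enlarge these.

```bash
python3 -c "
from h import *
im=np.load('pics/top0.npy'); z=lambda a,f:cv2.resize(a,None,fx=f,fy=f,interpolation=cv2.INTER_CUBIC)
a=z(im[140:250,230:430],4)      # jig 800x440
b=z(im[190:230,130:250],4)     # block 480x160
d=z(im[155:195+40,425:485],2)[:160]
o=np.zeros((600,800,3),np.uint8);o[:440]=a;o[440:600,:480]=b;o[440:600,500:620]=d
cv2.imwrite('pics/c1.png',o)"
```

```text
(no output)
```

View pics/c1.png

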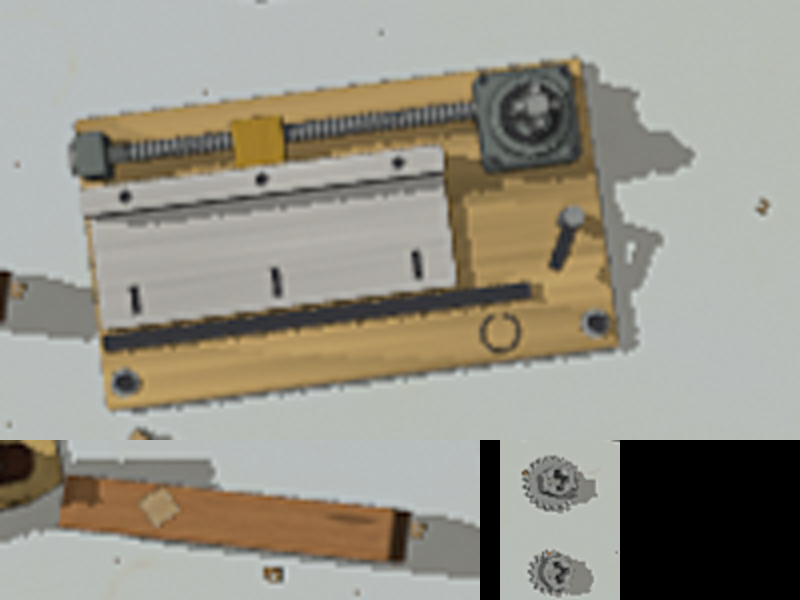

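```bash
python3 -c "
from h import *
c=cam('top0')
A=lambda x,y,z:w(c,230+x/4,140+y/4,z)
B=lambda x,y,z:w(c,130+x/4,190+(y-440)/4,z)
TL,TR,BR,BL=[A(x,y,.015) for x,y in[(76,122),(580,58),(618,345),(108,410)]]
print(TL,TR,BR,BL,(TL+TR+BR+BL)/4,np.linalg.norm(TL-TR),np.linalg.norm(TL-BL))
ang=lambda d:np.degrees(np.arctan2(-d[0],d[1]))
print('yaw',ang(TL-TR),ang(BL-BR))
f1,f2=A(88,216,.055),A(443,172,.055);print('fence face',f1,f2,(f1+f2)/2,ang(f1-f2),np.linalg.norm(f1-f2))
print('spindle',A(540,103,.104),A(530,110,.056))
C=[B(x,y,.058) for x,y in[(68,478),(404,511),(390,560),(60,525)]];print('block',C,sum(C)/4,ang(C[0]-C[1]),ang(C[3]-C[2]),np.linalg.norm(C[0]-C[1]),np.linalg.norm(C[0]-C[3]))
W=lambda x,y,z:w(c,425+(x-500)/2,155+(y-440)/2,z)
print('wheels',W(553,483,.012),W(549,572,.012), W(560,480,.04),W(557,573,.04))
"
```

```text
[0.58380742 0.20886598 0.015     ] [ 0.63021835 -0.13484038  0.015     ] [ 0.43448175 -0.16006911  0.015     ] [0.38892483 0.18383356 0.015     ] [0.50935808 0.02444751 0.015     ] 0.34682566181109536 0.19648370986502198
yaw 7.690177266513601 7.546058470722742
fence face [0.51707241 0.19274472 0.055     ] [ 0.5474635 -0.0393063  0.055    ] [0.53226795 0.07671921 0.055     ] 7.461405730290216 0.23403267775218903
spindle [ 0.58671421 -0.09769841  0.104     ] [ 0.58866637 -0.09634859  0.056     ]
block [array([0.50083347, 0.46451652, 0.058     ]), array([0.48070094, 0.24612891, 0.058     ]), array([0.44886309, 0.2545258 , 0.058     ]), array([0.47028419, 0.46862595, 0.058     ])] [0.47517042 0.35844929 0.058     ] -5.26704588155838 -5.713532449417815 0.2193136256164111 0.030824430450846225
wheels [ 0.57139272 -0.34492655  0.012     ] [ 0.44968014 -0.33762011  0.012     ] [ 0.57232839 -0.34526998  0.04      ] [ 0.44836248 -0.33932491  0.04      ]
```

```bash
python3 -m crank '[[[-5,-1.7,0.5],8.5],[[-9.5,-3.3,1],17],[[-14,-4.8,1.5],25.5],[[-18.5,-6.4,2],34],[[-22.5,-7.8,3],42.5],[[-26.2,-9,3],51],[[-26.2,-9,3],59.5],[[-26.2,-9,3],68.5],[[-26.2,-9,3],68.5],[[-26.2,-9,3],68.5]]' 8.54
python3 -c "
from h import *
shot('wrist','w1');s=manip.sense();print(s['tcp_pos'],R.from_quat(s['tool_rot']).as_matrix().round(3),s['force'],s['qd'].round(3)); print(cam('w1'))"
```

```text
t: 1.05
tcp_pos: [0.475, 0.3588, 0.2009]
tool_rot: [0.738, 0.674, -0.0, -0.0]
force: [-0.6, 0.2, 0.0]
finger_gap: 0.998
[0.47499779 0.3589903  0.20100867] [[ 0.09   0.996 -0.001]
 [ 0.996 -0.09  -0.   ]
 [-0.    -0.001 -1.   ]] [0.24374245 0.07981089 0.2882032 ] [ 0.004 -0.003 -0.001 -0.    -0.001  0.01 ]
{'fx': 358.7586354372902, 'fy': 358.7586354372902, 'cx': 322.18576389289916, 'cy': 198.63716739215707, 'pose': array([[ 0.99605136,  0.08404387,  0.02860621,  0.48283271],
       [-0.08876991,  0.9474109 ,  0.30746136,  0.43607805],
       [-0.00126159, -0.30878668,  0.95113048,  0.34284092],
       [ 0.        ,  0.        ,  0.        ,  1.        ]])}
```

View pics/w1.png

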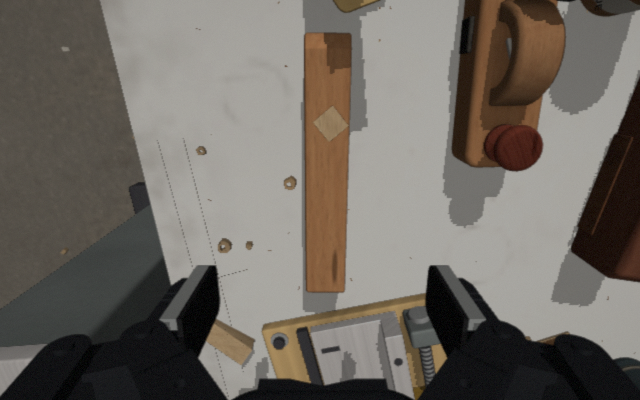

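The wrist view shows the block clearly. Its top-face corners are about (304,33), (351,33), (345,292) and (306,291).

```bash
python3 -c "
from h import *
c=cam('w1');im=np.load('pics/w1.npy')
for v in (60,160,270):
    r=im[v,280:380].astype(int); s=r[:,2]-r[:,0]; k=np.where(s>35)[0]+280; print(v,k.min(),k.max(), w(c,k.min(),v,.058)[:2],w(c,k.max()+1,v,.058)[:2])
col=im[:,325].astype(int);k=np.where(col[:300,2]-col[:300,0]>35)[0];print(k.min(),k.max(),w(c,325,k.min(),.058),w(c,325,k.max()+1,.058))
"
```

```text
60 305 350 [0.47116576 0.45281743] [0.505148  0.4497865]
160 305 347 [0.46336656 0.37786244] [0.49791134 0.37479295]
270 306 344 [0.45393346 0.27858196] [0.48860041 0.27551705]
34 291 [0.48746577 0.46907962 0.058     ] [0.46887683 0.25462709 0.058     ]
```

```bash
python3 -m crank '[[[0.2,0.4,5],0.4],[[0.2,0.4,10],0.4],[[0.2,0.4,14],0.4],[[0.2,0.4,16.5],0.4],[[0.2,0.4,16.9],0.4],[[0.2,0.4,16.9],0.4]]'
python3 -m crank '[[[0,0,0],0],[[0,0,0],0],[[0,0,0],0],[[0,0,0],0],[[0,0,0],0],[[0,0,0],0]]' 2.5 60
```

```text
t: 1.7
tcp_pos: [0.4792, 0.3607, 0.0318]
tool_rot: [0.741, 0.671, -0.001, -0.0]
force: [-0.4, -0.4, -0.5]
finger_gap: 1.002
t: 2.3
tcp_pos: [0.4794, 0.3608, 0.0339]
tool_rot: [0.742, 0.671, 0.0, -0.0]
force: [-2.6, 0.8, 6.0]
finger_gap: 0.41
```

```bash
python3 -m crank '[[[0,0,-3],0],[[0,0,-7],0],[[-3,0.5,-9],0],[[-8,1.3,-9],-4],[[-13,2.2,-9],-8],[[-18,3,-9],-13],[[-23,4,-9],-13],[[-27,4.6,-9],-13],[[-28.2,4.6,-9],-13],[[-28.2,4.6,-9],-13]]'
python3 -c "
from h import *
shot('wrist','w2');s=manip.sense();print(s['tcp_pos'],R.from_quat(s['tool_rot']).as_matrix().round(3),s['force'],s['finger_gap'])"
```

```text
t: 3.3
tcp_pos: [0.4966, 0.0735, 0.1222]
tool_rot: [0.663, 0.749, -0.0, -0.0]
force: [-0.0, 0.8, -4.8]
finger_gap: 0.412
[0.4964643  0.07488396 0.12219008] [[-0.124  0.992 -0.001]
 [ 0.992  0.124  0.001]
 [ 0.001 -0.001 -1.   ]] [-0.41429176 -0.13891293 -4.81309099] 0.4076215180176796
```

View pics/w2.png

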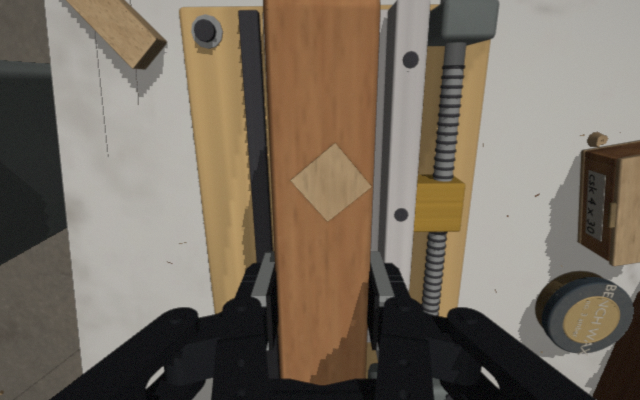

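```bash
python3 -c "
from h import *
c=cam('w2');im=np.load('pics/w2.npy').astype(int)
print(np.array(c['pose'])[:3,3])
for v in (20,90,170,235):
    print(v,[ (x,int(im[v,x].mean())) for x in range(364,436,2)])
for v in (20,100,170,235):
    r=im[v,250:390];s=r[:,2]-r[:,0];k=np.where(s>35)[0]+250
    print(v,k.min(),k.max(),w(c,k.min(),v,.1463)[:2],w(c,k.max()+1,v,.1463)[:2])
"
```

```text
[0.48764779 0.15041543 0.26423235]
20 [(364, 102), (366, 101), (368, 99), (370, 98), (372, 100), (374, 98), (376, 91), (378, 86), (380, 125), (382, 152), (384, 114), (386, 98), (388, 54), (390, 52), (392, 55), (394, 57), (396, 110), (398, 151), (400, 161), (402, 159), (404, 159), (406, 156), (408, 155), (410, 156), (412, 157), (414, 159), (416, 161), (418, 160), (420, 160), (422, 159), (424, 158), (426, 156), (428, 124), (430, 36), (432, 30), (434, 28)]
90 [(364, 100), (366, 96), (368, 93), (370, 96), (372, 100), (374, 93), (376, 86), (378, 109), (380, 114), (382, 114), (384, 84), (386, 53), (388, 54), (390, 57), (392, 89), (394, 148), (396, 163), (398, 161), (400, 159), (402, 158), (404, 155), (406, 157), (408, 160), (410, 161), (412, 162), (414, 163), (416, 162), (418, 161), (420, 160), (422, 151), (424, 85), (426, 87), (428, 84), (430, 85), (432, 85), (434, 84)]
170 [(364, 102), (366, 103), (368, 100), (370, 95), (372, 87), (374, 101), (376, 114), (378, 113), (380, 101), (382, 58), (384, 55), (386, 57), (388, 88), (390, 150), (392, 162), (394, 163), (396, 163), (398, 160), (400, 1
[... 158 characters left out ...]
28, 89), (430, 87), (432, 84), (434, 55)]
235 [(364, 108), (366, 106), (368, 99), (370, 86), (372, 112), (374, 116), (376, 110), (378, 80), (380, 56), (382, 57), (384, 64), (386, 133), (388, 166), (390, 167), (392, 166), (394, 164), (396, 163), (398, 162), (400, 164), (402, 166), (404, 171), (406, 170), (408, 169), (410, 168), (412, 142), (414, 89), (416, 89), (418, 89), (420, 90), (422, 90), (424, 88), (426, 80), (428, 43), (430, 61), (432, 71), (434, 75)]
20 260 379 [0.46689222 0.16566513] [0.50232659 0.17007351]
100 265 376 [0.47009269 0.14290429] [0.50535514 0.14730317]
170 269 373 [0.47313714 0.12034558] [0.50822946 0.12473495]
235 250 370 [0.46826375 0.09574977] [0.51115869 0.10113005]
```

```bash
python3 -c "
from h import *
c=cam('w2');V=[20,90,170,235]
def ln(us,z,V=V,n=''):
    P=np.array([w(c,u,v,z)[:2] for u,v in zip(us,V)]); k=np.polyfit(P[:,1],P[:,0],1)
    yaw=-np.degrees(np.arctan(k[0]));print(n,'yaw',yaw.round(2),'x at y=.0775',np.polyval(k,.0775).round(4), 'along jig x',)
ln([396.3,392.8,389,385.5],.055,n='face top');ln([387,384.7,381.5,378.3],.027,n='face foot');ln([428,423,417.5,412.5],.055,n='back')
ln([380,377,374,371],.1463,[20,100,170,235],'blockR');ln([260,265,269],.1463,[20,100,170],'blockL')
"
```

```text
face top yaw 7.59 x at y=.0775 0.5367 along jig x
face foot yaw 7.73 x at y=.0775 0.5369 along jig x
back yaw 7.77 x at y=.0775 0.554 along jig x
blockR yaw 7.3 x at y=.0775 0.5142 along jig x
blockL yaw 7.85 x at y=.0775 0.4791 along jig x
```

```bash
python3 -m crank '[[[0,0.6,1.5],0],[[0,1.2,3.5],0],[[0,1.2,5],0],[[0,1.2,5.7],0],[[0,1.2,5.9],0],[[0,1.2,5.9],0]]'; python3 -m crank '[[[0,0,0.1],0],[[0,0,0.2],0],[[0,0,0.2],0]]'
```

```text
t: 3.95
tcp_pos: [0.5087, 0.0777, 0.0633]
tool_rot: [0.661, 0.751, -0.0, -0.0]
force: [0.5, -0.3, -4.4]
finger_gap: 0.406
t: 4.25
tcp_pos: [0.5092, 0.0768, 0.0617]
tool_rot: [0.661, 0.75, 0.0, 0.0]
force: [-0.7, -0.2, -5.1]
finger_gap: 0.41
```

```bash
python3 -m crank '[[[0,0.3,0],0],[[0,0.6,0],0],[[0,0.7,0],0],[[0,0.7,0.1],0],[[0,0.7,0.15],0],[[0,0.7,0.15],0]]'; python3 -m crank '[[[0,0.1,0],0],[[0,0.2,0],0],[[0,0.2,0],0]]'
```

```text
t: 4.85
tcp_pos: [0.5167, 0.0776, 0.0608]
tool_rot: [0.661, 0.75, 0.001, 0.001]
force: [-0.7, -0.5, 4.4]
finger_gap: 0.409
t: 5.15
tcp_pos: [0.5169, 0.0777, 0.0609]
tool_rot: [0.661, 0.75, -0.001, -0.001]
force: [-3.1, -1.8, 9.3]
finger_gap: 0.407
```

```bash
python3 -m crank '[[[0,0.1,0],0],[[0,0.2,0],0],[[0,0.2,0],0]]'; python3 -m crank '[[[0,0.1,0],0],[[0,0.2,0],0],[[0,0.2,0],0]]'
```

```text
t: 5.45
tcp_pos: [0.517, 0.0777, 0.0609]
tool_rot: [0.661, 0.751, -0.002, -0.002]
force: [-5.9, -3.9, 12.9]
finger_gap: 0.408
t: 5.75
tcp_pos: [0.5172, 0.0777, 0.061]
tool_rot: [0.661, 0.751, -0.004, -0.003]
force: [-8.1, -4.6, 15.4]
finger_gap: 0.404
```

```bash
python3 -m crank '[[[0,0,-0.1],0],[[0,0,-0.2],0],[[0,0,-0.3],0],[[0,0,-0.3],0]]'
python3 -c "
from h import *
shot('wrist','w3');s=manip.sense();print(s['tcp_pos'],R.from_quat(s['tool_rot']).as_matrix().round(4),s['force'],s['finger_gap'])"
```

```text
t: 6.15
tcp_pos: [0.5184, 0.0784, 0.0616]
tool_rot: [0.661, 0.751, -0.003, -0.003]
force: [-5.8, -2.3, -3.8]
finger_gap: 0.413
[0.51841813 0.07839036 0.06163327] [[-1.274e-01  9.918e-01 -7.900e-03]
 [ 9.919e-01  1.274e-01 -4.000e-04]
 [ 6.000e-04 -7.800e-03 -1.000e+00]] [-5.42423393 -2.70437449 -4.61768467] 0.409451248611282
```

View pics/w3.png

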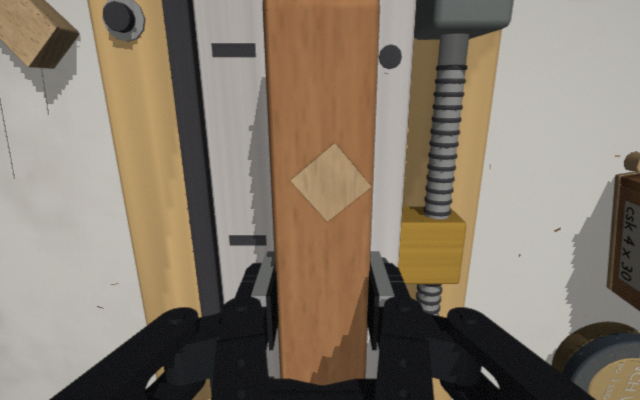

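```bash
python3 -m crank '[[[0,0,0.1],0],[[0,-0.1,0.2],0],[[0,-0.2,0.25],0],[[0,-0.2,0.25],0]]'
python3 -m crank '[[[0,0,0],0],[[0,0,0],0],[[0,0,0],0],[[0,0,0],0]]' 5.5
```

```text
t: 6.6
tcp_pos: [0.5183, 0.0784, 0.0609]
tool_rot: [0.661, 0.751, -0.001, -0.001]
force: [-5.1, -2.0, 7.8]
finger_gap: 0.407
t: 7.0
tcp_pos: [0.5209, 0.0782, 0.0604]
tool_rot: [0.661, 0.75, 0.001, 0.001]
force: [0.1, 0.2, -0.1]
finger_gap: 0.643
```

```bash
python3 -m crank '[[[0,0,-3],0],[[0,0,-7],0],[[-2,0,-12],0],[[-5,0,-15],0],[[-6,0,-16],0],[[-6,0,-16],0],[[-6,0,-16],0]]' 8.54
python3 -c "
from h import *
shot('wrist','w4');s=manip.sense();print(s['tcp_pos'],R.from_quat(s['tool_rot']).as_matrix().round(4),s['force'],s['finger_gap'])"
```

```text
t: 7.7
tcp_pos: [0.5262, 0.0193, 0.219]
tool_rot: [0.661, 0.75, -0.0, -0.001]
force: [0.2, -0.5, -0.7]
finger_gap: 1.001
[0.52581837 0.01963594 0.21841365] [[-0.1261  0.992  -0.0042]
 [ 0.992   0.1261  0.0013]
 [ 0.0019 -0.004  -1.    ]] [-0.49387959 -0.51267112 -0.97426941] 0.9973283699819862
```

View pics/w4.png

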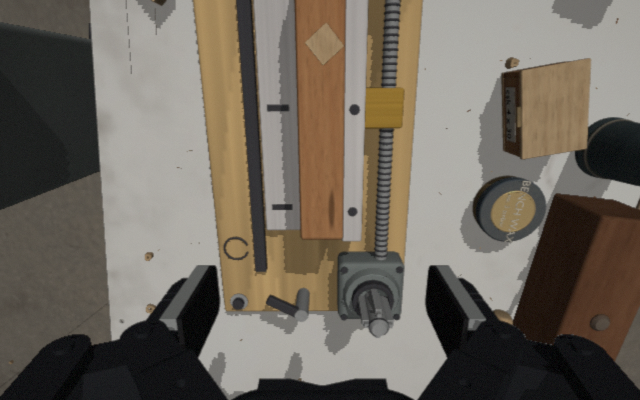

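```bash
python3 -c "
from h import *
c=cam('w4');im=np.load('pics/w4.npy').astype(int)
P=np.array(c['pose'])[:3,3];print(P)
bR=[];bL=[];fb=[]
for v in range(80,235,6):
    r=im[v];s=r[:,2]-r[:,0]
    k=np.where(s[270:365]>32)[0]+270; k=k[(k<352)]
    bL.append((k.min(),v));
    bR.append((k.max()+1,v))
    g=r.mean(1);kk=np.where((s[345:380]<12)&(g[345:380]>110))[0]+345
    if len(kk): fb.append((kk.max()+1,v))
ax=np.array([np.cos(np.radians(7.6)),np.sin(np.radians(7.6))])
for n,L,z in(('L',bL,.085),('R',bR,.085),('fence back',fb,.055)):
    Q=np.array([w(c,u,v,z)[:2] for u,v in L]);k=np.polyfit(Q[:,1],Q[:,0],1)
    res=abs(Q[:,0]-np.polyval(k,Q[:,1]));m=res<np.median(res)*3;k=np.polyfit(Q[m,1],Q[m,0],1)
    print(n,'yaw',-np.degrees(np.arctan(k[0])).round(2),'x@.0775',np.polyval(k,.0775).round(4),'x@0',np.polyval(k,0).round(4),m.sum())
print('blockend',w(c,322,238.5,.085),'fence end',w(c,352,240.5,.055),'table end',w(c,283,229.5,.027))
print('spindle tip',w(c,378,327,.104),'boss',w(c,365,297,.056))
"
```

```text
[0.51729382 0.09601878 0.36110413]
L yaw 7.59 x@.0775 0.5002 x@0 0.5106 25
R yaw 7.63 x@.0775 0.5355 x@0 0.5459 26
fence back yaw 7.64 x@.0775 0.5537 x@0 0.5641 25
blockend [ 0.53199961 -0.0272067   0.085     ] fence end [ 0.56155963 -0.03902313  0.055     ] table end [ 0.49489963 -0.04833827  0.027     ]
spindle tip [ 0.58862157 -0.09397512  0.104     ] boss [ 0.58323712 -0.09668772  0.056     ]
```

The block is flush: the block-to-fence-back distance is 18.0 mm and both yaws are 7.6°. Next I'll look at the spindle.

```bash
python3 -m crank '[[[-5,0.8,0],0],[[-10,1.7,0],0],[[-15,2.6,2],0],[[-17.5,3,5],0],[[-17.5,3,7.5],0],[[-17.5,3,7.5],0],[[-17.5,3,7.5],0]]'
python3 -c "
from h import *
c=shot('wrist','w5',);u,v=px(c,[.5865,-.0962,.104]).astype(int);print(u,v,px(c,[.5865,-.0962,.056]))
im=np.load('pics/w5.npy');x0,y0=max(u-75,0),max(v-60,0);print(x0,y0)
cv2.imwrite('pics/w5.png',cv2.resize(im[y0:y0+120,x0:x0+150],None,fx=5,fy=5,interpolation=cv2.INTER_CUBIC))
s=manip.sense();print(s['tcp_pos'],R.from_quat(s['tool_rot']).as_matrix().round(4),s['force'])"
```

```text
t: 8.45
tcp_pos: [0.578, -0.1495, 0.1435]
tool_rot: [0.661, 0.751, -0.001, -0.002]
force: [0.3, -0.2, 0.5]
finger_gap: 0.998
351 136 [346.32921742 125.77537245]
276 76
[ 0.5789736  -0.14970755  0.14489699] [[-1.275e-01  9.918e-01 -1.500e-03]
 [ 9.918e-01  1.275e-01  9.000e-04]
 [ 1.100e-03 -1.300e-03 -1.000e+00]] [0.6581226  0.48737792 0.96290047]
```

View pics/w5.png

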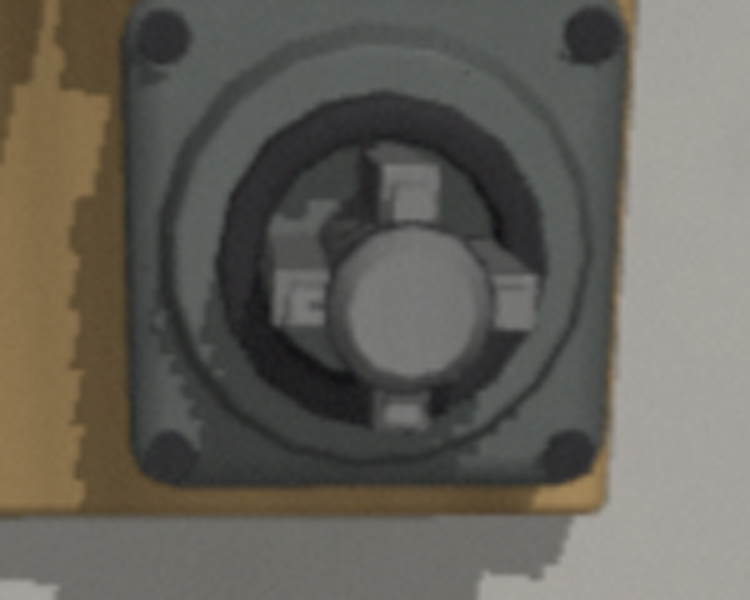

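```bash
python3 -c "
from h import *
c=cam('w5');W=lambda x,y,z:w(c,276+x/5,76+y/5,z)[:2]
print('axis',W(412,302,.104))
for z in(.096,.1):
    L,Rr,U,D=[W(x,y,z) for x,y in[(300,299),(516,302),(410,193),(402,411)]]
    a=Rr-L;b=U-D;print(z,np.degrees(np.arctan2(a[1],a[0])),np.degrees(np.arctan2(-b[0],b[1])),np.linalg.norm(a),np.linalg.norm(b),(L+Rr)/2,(U+D)/2)
print('collar c',W(383,260,.064),'boss ring',W(376,243,.056),'housing',(W(160,38,.05)+W(592,35,.05)+W(172,457,.05)+W(568,455,.05))/4)
"
```

```text
axis [ 0.5896937  -0.09576161]
0.096 6.6390618984978005 6.98815039551752 0.02271417394834326 0.022818587332483334 [ 0.59015493 -0.09666815] [ 0.58999717 -0.09705937]
0.1 6.639061898497772 6.988150395517578 0.022235312915047146 0.022337525052461945 [ 0.58971258 -0.09616671] [ 0.58955815 -0.09654968]
collar c [ 0.58988993 -0.09621766] boss ring [ 0.58943555 -0.09508069] housing [ 0.58975419 -0.09705665]
```

```bash
python3 -m crank '[[[-3,-0.5,-3],0],[[-8,-1.3,-6],0],[[-13,-2.1,-7],0],[[-18,-3,-7],0],[[-22,-3.8,-7],0],[[-23.2,-3.9,-7],0],[[-23.2,-3.9,-7],0],[[-23.2,-3.9,-7],0]]'
python3 -c "
from h import *
c=shot('wrist','w6');u,v=px(c,[.574,-.345,.03]).astype(int);print(u,v)
im=np.load('pics/w6.npy');x0,y0=max(u-100,0),max(v-75,0);print(x0,y0)
cv2.imwrite('pics/w6.png',cv2.resize(im[y0:y0+150,x0:x0+200],None,fx=4,fy=4,interpolation=cv2.INTER_CUBIC))
s=manip.sense();print(s['tcp_pos'],R.from_quat(s['tool_rot']).as_matrix().round(4),s['force'])"
```

```text
t: 9.3
tcp_pos: [0.5701, -0.3842, 0.2159]
tool_rot: [0.661, 0.751, 0.0, -0.0]
force: [0.4, -0.1, -0.7]
finger_gap: 1.002
331 128
231 53
[ 0.57012712 -0.38361858  0.21576825] [[-1.281e-01  9.918e-01 -2.000e-04]
 [ 9.918e-01  1.281e-01  1.200e-03]
 [ 1.200e-03 -1.000e-04 -1.000e+00]] [0.44474174 0.10672472 0.54980098]
```

View pics/w6.png

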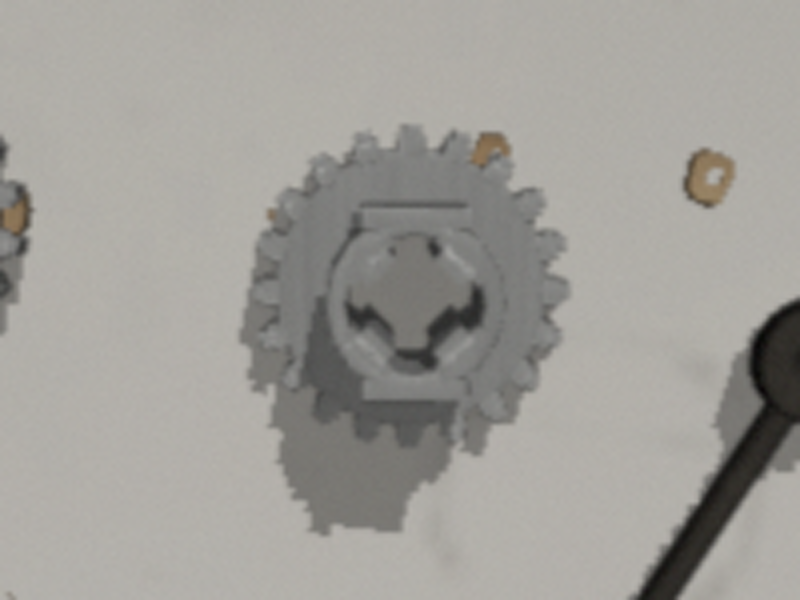

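```bash
python3 -c "
from h import *
c=cam('w6');W=lambda x,y,z:w(c,231+x/4,53+y/4,z)[:2]
t1,t2,b1,b2=W(357,205,.04),W(470,205,.04),W(365,400,.04),W(465,400,.04)
for a in(t2-t1,b2-b1):print(np.degrees(np.arctan2(a[1],a[0])))
b=(t1+t2-b1-b2)/2;print(np.degrees(np.arctan2(-b[0],b[1])),np.linalg.norm(b),(t1+t2+b1+b2)/4)
print('hub',W(416,303,.04),'plate',W(409,288,.012), np.linalg.norm(W(250,290,.012)-W(568,290,.012)))
s=manip.sense();print(s['q'].round(3));print(totool([*W(415,302,.04),.2]))"
```

```text
7.400316806761537
7.402572830706652
8.45233600832648 0.042251773763968416 [ 0.57618912 -0.34439317]
hub [ 0.57652046 -0.34401987] plate [ 0.57578539 -0.34396221] 0.0755935155905866
[-7.550e-01  6.300e-01  1.277e+00  1.000e-03  1.236e+00 -8.840e-01]
[3.86505604 1.11917351 1.58154845]
```

```bash
python3 -m crank '[[[1,0.3,0],8.5],[[2,0.6,0],17],[[3,0.9,0],25.5],[[3.87,1.12,0],34],[[3.87,1.12,2],42.5],[[3.87,1.12,4],51],[[3.87,1.12,6],59.5],[[3.87,1.12,8],68],[[3.87,1.12,10],76.5],[[3.87,1.12,10],85]]'
python3 -m crank '[[[0,0,1],5],[[0,0,1],5],[[0,0,1],5]]'
python3 -c "
from h import *
s=manip.sense();print(s['q'].round(3),R.from_quat(s['tool_rot']).as_matrix().round(4));print(totool([.5762,-.3442,.013]))"
```

```text
t: 10.35
tcp_pos: [0.5746, -0.3418, 0.1124]
tool_rot: [0.994, 0.105, -0.002, -0.003]
force: [-0.9, 0.4, -0.3]
finger_gap: 1.002
t: 10.65
tcp_pos: [0.5763, -0.3444, 0.1056]
tool_rot: [0.998, 0.065, -0.0, -0.0]
force: [0.6, -0.1, -0.7]
finger_gap: 0.998
[-0.705  0.736  1.406  0.     1.     0.735] [[ 9.915e-01  1.301e-01 -5.000e-04]
 [ 1.301e-01 -9.915e-01  7.000e-04]
 [-4.000e-04 -7.000e-04 -1.000e+00]]
[-7.45468382e-03 -1.79466438e-02  9.25811358e+00]
```

```bash
python3 -m crank '[[[0,0,4],0],[[0,0,7],0],[[0,0,8.7],0],[[0,0,9.2],0],[[0,0,9.2],0]]'
python3 -m crank '[[[0,0,0],0],[[0,0,0],0],[[0,0,0],0],[[0,0,0],0],[[0,0,0],0],[[0,0,0],0]]' 3.5 90
python3 -m crank '[[[0,0,-2],0],[[0,0,-6],0],[[0,0,-10],0],[[0,0,-14],0],[[0,0,-14],0]]'
python3 -c "
from h import *
s=manip.sense();print(R.from_quat(s['tool_rot']).as_matrix().round(4));print(totool([.5896,-.0962,.13]))"
```

```text
t: 11.15
tcp_pos: [0.5762, -0.3462, 0.0133]
tool_rot: [0.998, 0.064, -0.0, -0.0]
force: [0.5, 0.3, 0.7]
finger_gap: 1.002
t: 11.75
tcp_pos: [0.5769, -0.3467, 0.0151]
tool_rot: [0.998, 0.063, 0.001, 0.001]
force: [-0.2, 1.3, 6.5]
finger_gap: 0.471
t: 12.25
tcp_pos: [0.5793, -0.3492, 0.1599]
tool_rot: [0.998, 0.063, 0.005, 0.005]
force: [1.2, -0.3, -2.9]
finger_gap: 0.475
[[ 0.992   0.1262  0.0101]
 [ 0.1263 -0.992  -0.0088]
 [ 0.0089  0.01   -0.9999]]
[  4.18965102 -24.99576209   2.77725193]
```

```bash
python3 -m crank '[[[0.8,-5,0],0],[[1.6,-10,0],0],[[2.4,-15,0],0],[[3.3,-20,0],0],[[4.2,-24,0.5],0],[[4.2,-25,1],0],[[4.2,-25,1],0],[[4.2,-25,1],0],[[4.2,-25,1],0]]'
python3 -c "
from h import *
shot('wrist','w7');shot('side','s7',s=1.25);s=manip.sense();print(s['tcp_pos'],R.from_quat(s['tool_rot']).as_matrix().round(4),s['force']);print(totool([.5896,-.0962,.13]))
c=cam('s7');print(c,px(c,[.5896,-.0962,.104]))"
```

```text
t: 13.15
tcp_pos: [0.5865, -0.0949, 0.1431]
tool_rot: [0.998, 0.062, 0.0, 0.0]
force: [0.2, -0.4, -3.0]
finger_gap: 0.474
[ 0.58644745 -0.09494235  0.14334511] [[ 9.923e-01  1.238e-01  6.000e-04]
 [ 1.238e-01 -9.923e-01 -5.000e-04]
 [ 5.000e-04  6.000e-04 -1.000e+00]] [ 0.10883849  0.48278575 -4.12519076]
[0.29658348 0.16303745 1.33475853]
{'fx': 368.3622787363989, 'fy': 368.3622787363989, 'cx': 325.506348039219, 'cy': 195.40353958089605, 'pose': array([[ 0.99852129, -0.01841379,  0.0511485 ,  0.59325304],
       [ 0.05416389,  0.41726133, -0.90717102, -0.84173184],
       [-0.00463784,  0.90859997,  0.41764168,  0.50122945],
       [ 0.        ,  0.        ,  0.        ,  1.        ]])} [342.37433055 217.16818792]
```

View pics/w7.png

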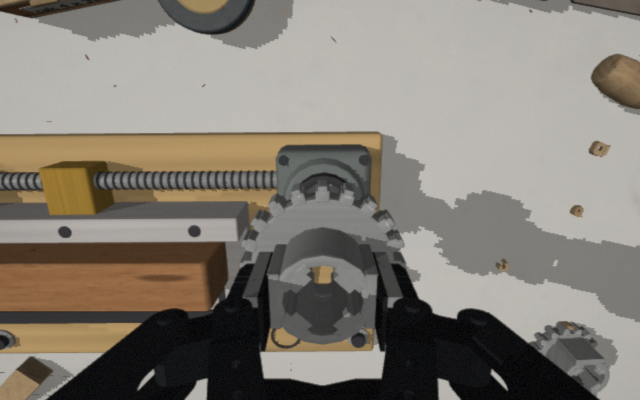

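```bash
python3 -c "
from h import *
im=np.load('pics/w7.npy');cv2.imwrite('pics/w7c.png',cv2.resize(im[180:350,225:425],None,fx=4,fy=3.5,interpolation=cv2.INTER_CUBIC))"
```

```text
(no output)
```

View pics/w7c.png

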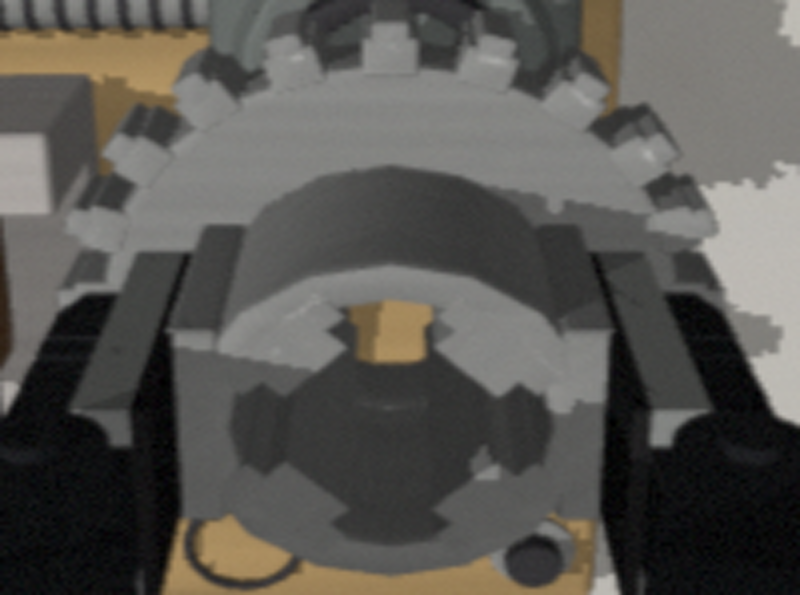

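```bash
python3 -c "
from h import *
c=cam('w7');W=lambda x,y,z:w(c,225+x/4,180+y/3.5,z)[:2]
z=.168
L,Rr,U,D=W(232,428,z),W(553,427,z),W(396,301,z),W(391,543,z)
print('bore LR',(L+Rr)/2,np.linalg.norm(L-Rr),'UD',(U+D)/2,np.linalg.norm(U-D));a=L-Rr;b=U-D;print(np.degrees(np.arctan2(-a[0],a[1])),np.degrees(np.arctan2(b[1],b[0])))
t,b=W(391,266,z),W(392,575,z);print('hub',(t+b)/2,np.linalg.norm(t-b))
tl,tr,bl,br=W(170,334,z),W(608,332,z),W(182,516,z),W(603,516,z);print('flats',(tl+tr+bl+br)/4,np.linalg.norm(tl-tr),np.linalg.norm(bl-br))
s=manip.sense();print(s['tcp_pos'])
"
```

```text
bore LR [ 0.58677847 -0.09676325] 0.030367017713294378 UD [ 0.58695685 -0.09682651] 0.03026904792846875
7.404466385386069 6.395477059704158
hub [ 0.58679611 -0.0966666 ] 0.03864182812649311
flats [ 0.58683623 -0.09659529] 0.0403527218467622 0.040853691475722397
[ 0.58644745 -0.09494235  0.14334511]
```

```bash
python3 -c "
from h import *
c7=cam('w7');c5=cam('w5');c4=cam('w4')
W5=lambda x,y,z:w(c5,276+x/5,76+y/5,z)[:2]
print('screws w5',W5(592,35,.05),W5(568,455,.05));print('w7',w(c7,283.5,160,.05)[:2],w(c7,350.5,158.5,.05)[:2])
print('holes w4',w(c4,354.5,109,.055)[:2],w(c4,352,211.5,.055)[:2]);print('w7',w(c7,65,231.5,.055)[:2],w(c7,194.5,231,.055)[:2])
im=np.load('pics/w7.npy');a=cv2.resize(im[135:180,265:375],None,fx=6,fy=6,interpolation=cv2.INTER_CUBIC);b=cv2.resize(im[215:250,40:150],None,fx=6,fy=6,interpolation=cv2.INTER_CUBIC)
cv2.imwrite('pics/w7d.png',np.vstack([a,b]))
"
```

```text
screws w5 [ 0.61280118 -0.06686567] [ 0.61977544 -0.12001482]
w7 [ 0.6133321  -0.06728002] [ 0.61993232 -0.11136888]
holes w4 [0.54549632 0.0789582 ] [ 0.55719161 -0.01064519]
w7 [0.54521391 0.07800249] [ 0.55683246 -0.01107598]
```

View pics/w7d.png

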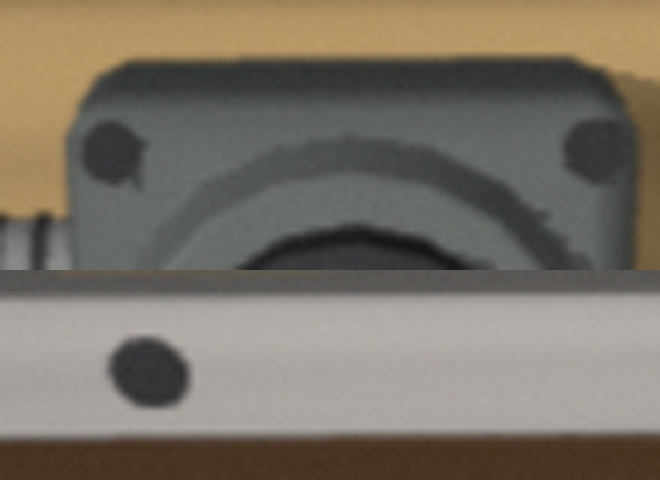

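```bash
python3 -m crank '[[[0.28,0.03,0],0],[[0.28,0.03,0.8],0],[[0.28,0.03,1.6],0],[[0.28,0.03,2],0],[[0.28,0.03,2],0]]'
python3 -m crank '[[[0,0,0.3],0],[[0,0,0.6],0],[[0,0,0.8],0],[[0,0,0.8],0]]'
```

```text
t: 13.75
tcp_pos: [0.5881, -0.0927, 0.122]
tool_rot: [0.998, 0.063, -0.001, -0.001]
force: [-0.5, 0.5, -3.7]
finger_gap: 0.472
t: 14.15
tcp_pos: [0.5894, -0.0932, 0.1152]
tool_rot: [0.998, 0.063, 0.0, 0.0]
force: [0.8, -0.3, -3.4]
finger_gap: 0.469
```

```bash
python3 -m crank '[[[0,0,0.3],0],[[0,0,0.6],0],[[0,0,0.6],0]]'
python3 -m crank '[[[0,0,0.3],0],[[0,0,0.6],0],[[0,0,0.6],0]]'
```

```text
t: 14.45
tcp_pos: [0.5895, -0.0933, 0.1096]
tool_rot: [0.998, 0.063, 0.001, 0.0]
force: [1.2, -2.1, -0.5]
finger_gap: 0.476
t: 14.75
tcp_pos: [0.5897, -0.0941, 0.1032]
tool_rot: [0.998, 0.063, 0.001, 0.001]
force: [1.1, -4.8, -1.4]
finger_gap: 0.475
```

It's meshed and sliding down. The side force is −4.8 N in y, so I'll ease toward −y while descending.

```bash
python3 -m crank '[[[0,0.1,0],0],[[0,0.2,0],0],[[0,0.2,0.4],0],[[0,0.2,0.8],0],[[0,0.2,0.8],0]]'
python3 -m crank '[[[0,0,0.4],0],[[0,0,0.8],0],[[0,0,0.9],0],[[0,0,0.9],0]]'
```

```text
t: 15.25
tcp_pos: [0.5888, -0.0946, 0.0944]
tool_rot: [0.998, 0.063, -0.001, -0.0]
force: [2.5, -1.1, -5.3]
finger_gap: 0.475
t: 15.65
tcp_pos: [0.5889, -0.0948, 0.0859]
tool_rot: [0.998, 0.063, -0.001, -0.0]
force: [0.5, -0.6, -3.6]
finger_gap: 0.474
```

```bash
python3 -m crank '[[[0,0,0.4],0],[[0,0,0.8],0],[[0,0,0.8],0],[[0,0,0.8],0]]'
python3 -m crank '[[[0,0,0.3],0],[[0,0,0.6],0],[[0,0,0.6],0],[[0,0,0.6],0]]'
```

```text
t: 16.05
tcp_pos: [0.589, -0.0948, 0.0789]
tool_rot: [0.998, 0.063, -0.0, -0.0]
force: [-2.0, 1.0, 3.4]
finger_gap: 0.475
t: 16.45
tcp_pos: [0.5891, -0.0949, 0.073]
tool_rot: [0.998, 0.063, -0.0, -0.0]
force: [-2.3, 0.8, 6.4]
finger_gap: 0.474
```

```bash
python3 -m crank '[[[0,0,0.2],0],[[0,0,0.4],0],[[0,0,0.4],0],[[0,0,0.4],0]]'
python3 -m crank '[[[0,0,0.1],0],[[0,0,0.2],0],[[0,0,0.2],0],[[0,0,0.2],0]]'
```

```text
t: 16.85
tcp_pos: [0.589, -0.0949, 0.071]
tool_rot: [0.998, 0.063, 0.0, 0.0]
force: [-5.6, 2.1, 17.8]
finger_gap: 0.473
t: 17.25
tcp_pos: [0.5891, -0.0949, 0.071]
tool_rot: [0.998, 0.063, 0.0, 0.0]
force: [-8.5, 2.1, 30.5]
finger_gap: 0.474
```

```bash
python3 -c "
from h import *
shot('side','s8');shot('top','t8');s=manip.sense();print(s['t'],s['tcp_pos'],s['force'],s['finger_gap'])
z=lambda a,f:cv2.resize(a,None,fx=f,fy=f,interpolation=cv2.INTER_CUBIC)
a=z(np.load('pics/s8.npy')[140:280,240:440],4)[:300+0] if 0 else z(np.load('pics/s8.npy')[165:265,235:435],3)
b=z(np.load('pics/t8.npy')[140:240,230:430],3)
cv2.imwrite('pics/f.png',np.vstack([a,b]))"
```

```text
17.35 [ 0.58907204 -0.09485472  0.07099063] [-8.77303169  2.62142964 30.59457025] 0.4747873369788462
```

View pics/f.png

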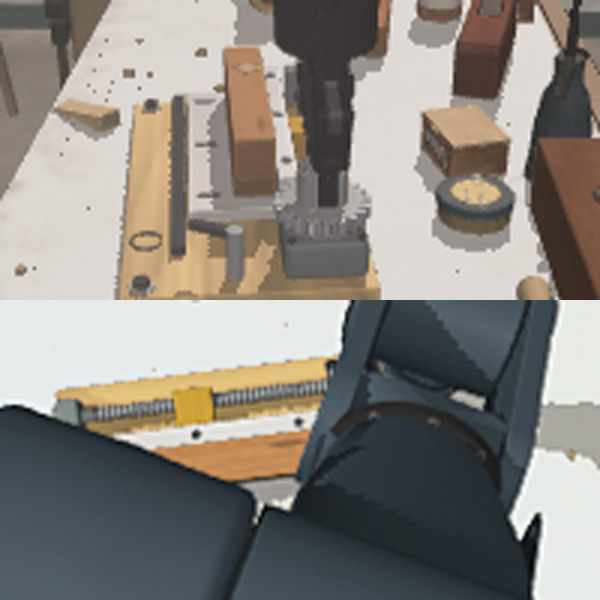

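The side view shows the wheel seated on the housing, around (320,205). In both views the block is still against the fence, and nothing touches it. I'm handing in.

```bash
python3 -c "
from station import manip
print(manip.sign_off());s=manip.sense();print(s['t'],s['tcp_pos'],s['force'],s['finger_gap'])"
```

```text
the job is handed in; nothing more can be done
None
the job is handed in; nothing more can be done
```

The jig is set up and I handed it in at about 17.4 s of the 54 s allowed. Sign-off reports no verdict, so the results below are my own checks.

**Block:** I laid it on the carriage, pressed it against the fence and let go. A wrist-camera check after release, before the wheel work, put it 18.0 mm from the fence's back edge, which is flush. Block and fence both read about 7.6° yaw. It sits roughly 7 mm off centre along the fence, within the 9 mm that avoids overhang. At the end I only confirmed by eye, in the side and top pictures, that it is still against the fence and untouched.

**Large wheel:** I gripped it by the hub flats and fitted it hub up. Its slots already matched the spindle ribs to within about 1°, so no corrective turn was needed. It slid down the ribs, and I felt the spring collar start at about 7 N. It stopped solid with the TCP at 71 mm, the height expected for the wheel fully home. The gripper still holds it there, with about 31 N on the wrist sensor (roughly 34 N of downward push).

**Disagreements:**
- The top camera read positions about 4 mm lower in x than the wrist camera. I used the wrist camera.
- About 9 N of side force remained at the end while pressing.
- I viewed 12 pictures, two over the budget of 10.

The small wheel was not touched.

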